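# Roll the go-bag canister up its tilted rack and park it behind the fold

### The job

The emergency-kit canister has rolled down to the low end of its tilted rack on the entry shelf. Push it gently back up the gutter with your fingertips and over the fold near the top, so that it settles in the dip against the tall end plate and cannot roll back down, then take your hand away. Only push: do not lift it, squeeze it or flick it, and leave the other things on the shelf where they stand.

Things in the scene. Friction and masses are not known exactly. Their poses are not given: they have to be found in the camera images.
- canister: Screw-top aluminium canister: cylinder 64 mm in diameter, 96 mm long (last 22 mm is the ribbed cap, same diameter), 0.15 to 0.31 kg, lying on its side across the gutter. Origin mid-axis, x along its axis. Smooth (friction about 0.35); it rolls freely, and rolls back down if let go before it is over the fold. It starts at rest against the low stop lip, axis 66 mm above the shelf.
- rack: Folded stainless rack screwed to the shelf: one gutter 361 mm long, 108 mm wide inside, open above, side flanges 3 mm thick standing 22 mm above the floor (lined with thin black plastic). Origin on the shelf; x across the gutter, y along it up the slope, z up. Floor rises at 8 degrees from the low lip (y -180 mm) to the fold (y +100), then falls at 8 degrees to the tall end plate (y +175).
- slope (a point): Low end of the gutter floor, mid-width, at the inner face of the low stop lip (rack y -180 mm, 30 mm above the shelf). The lip is 3 mm thick, its top 16 mm above this point. Axes: x across the gutter, y up along the 8 degree slope, z square to the sloped floor: the canister's axis is at z = 32 mm while it rolls on the slope.
- fold (a point): Mid-width point on the fold, the highest line of the gutter floor (rack y +100 mm, 69 mm above the shelf). Axes as the rack's. Once the canister's axis is beyond this line it rolls into the dip by itself.
- seat (a point): Where the middle of the canister's axis lies when it is parked in the dip touching the end plate (rack y +143 mm, 96 mm above the shelf), at mid-width; axes as the rack's. The upright end plate's inner face is 32 mm further along y, its top 109 mm above the shelf; the floor at its foot is 59 mm above the shelf.
- flashlight: Black plastic flashlight standing on its lens end, 43 mm across at the foot, 142 mm tall, loose. Origin at the centre of its underside. Not to be disturbed.
- pen_cup: Grey ceramic cup of pens, 80 mm across, 95 mm tall (pens to 160 mm), loose. Origin at the centre of its underside. Not to be disturbed.
- key_fob: Red plastic key fob with a ring and key, 34 by 58 mm and 12 mm thick (ring and key reach 82 mm along its y), lying flat, loose. Origin under its middle. Not to be disturbed.
- charging_disc: White magnetic charging disc, 60 mm across and 9 mm thick, lying flat, loose. Origin at the centre of its underside. Not to be disturbed.
Not all that is in view belongs to the job. What is meant by the canister is not yellow, and is the smaller of those in its own colour.

How it is judged:
By the outcome, as a careful person would: the job done as asked, in the order asked, and still so for the second after the job is handed in, with the robot touching nothing.
It also fails if it takes over 40 s, if anything falls off the work surface, if the arm or the gripper's body presses on something with over 40 N, if the wrist force passes 120 N, or if a joint passes its speed limit or range.

### The arm

A 7-joint arm with a two-finger parallel gripper is mounted at the origin on the work surface. World frame = base frame: x ahead of the robot, y to its left, z up, the work surface at z = 0. Lengths are in mm, angles in rad, forces in N, time in s.
With the tool pointing down it reaches from about 400 to 925 mm from the base axis. Payload 4.1 kg.
Tool frame: the origin (TCP) lies at the very end of the fingers, on their centre line; the grasp point (between the pads) lies grip_depth behind it (grip_depth is the distance from the TCP to the grasp point, in mm); z points along the fingers, x is the direction in which the jaws open and shut, and the axes are right-handed (so a half turn about z gives the same grasp; the last joint's range is limited). The gripper opens to 85 mm and grips with 20 to 120 N. Pads are 22 mm wide; open, the fingers measure 114 mm over their backs; the gripper's body (76 mm by 85 mm) begins 54 mm behind the grasp point. The pads swing forward as they close: fully open they stand 13 mm farther back than shut.
Start: joints at [1.181, 0.398, 0.045, 1.537, -0.019, 1.207, -0.051], TCP at [186.404, -622.734, 231.347] pointing down, gripper open.
Joint ranges: [-2.82, 2.82], [-0.49, 2.23], [-1.37, 1.46], [0, 2.46], [-1.36, 4.5], [0.23, 2], [-2.94, 2.94]. Speed limits (rad/s): [2.57, 2.57, 3.14, 3.14, 3.14, 3.14, 3.14].

### API

Orientations are given as a 3x3 rotation matrix whose columns are the frame's x, y, z axes.
In Python, from cell import get_obs, grab_frame, sign_off, grip_depth gives the robot as it stands.
- The arm moves only by the shell command python3 -m creep 'ROWS'. ROWS is JSON, a list of rows, each a list of 3 entries, a list of its own where there are three numbers: the turn, a rotation vector about the world's x, y, z in rad, then the shift along the world's x, y, z in cm, then the opening, from -1 (shut) to 1 (fully open), so that 0 is half open. In form: [[[rx, ry, rz], [dx, dy, dz], jaw], ...]. A call has 1 to 20 rows; each row shifts and turns the commanded pose from where the row before left it; what a row does not reach is not made up. A row lasts 1/12 s, in which the tool goes at most 41.7 mm and 7.16 degrees, less where a joint would pass 70% of its speed; a pose out of reach is approached as far as the arm can. A call with a gripper value outside its range is refused whole. The fingers move at their own pace and stop on an object; the grip force is fixed at half the most. Time passes only in rows, so rows that do not move let the fingers close. It gives the time, the measured TCP pose, the force and the opening at its end, in the units of the state.
- get_obs(): the state, without advancing time (a new reading comes with each control period).
- grab_frame(name): name is "scene" or "top"; returns a dict with "image" (480x640x3 uint8, red, green, blue), "camera_matrix" (3x3 intrinsics, pixels), "rvec" (rotation vector, rad) and "tvec" (3), from world to camera coordinates, as OpenCV has them. Camera axes: x right, y down, z forward; pixel columns grow to the right and rows downward; lengths in mm; the calibration is good to about 2 mm. A picture is of the moment at which its call begins. There is no depth.
- sign_off(): hands the job in, once; it reports no verdict.
The state is a dict: "t": time; "joints": joint angles; "dq": joint speeds; "effort": joint torques, N m; "tcp_pos": TCP position; "orientation": TCP orientation; "wrist_force": force on the tool from outside, world axes, zero at the start; "ft_torque": the same for the moment, N m; "gripper_width": finger opening in mm.
Only numpy, scipy, OpenCV 4.12 (cv2) and the standard library are available. Lean on these libraries where they do the work, as an engineer would, in place of code of your own. Each camera call takes 0.05 s, during which the arm holds its last target. There are 200 camera calls.

## Working session

There is one attempt and no reset: what is moved stays moved. The work goes in short steps, Python scripts to look and compute and a shell command to move; the robot and the scene stay as the last step left them, time stands still between calls to the robot, and variables do not carry over. Pictures are saved under pics/ and viewed, about 8 in all and at most 12, crops included, and the job is handed in when it is done.

```bash
mkdir -p pics
cat > h.py <<'E'
import numpy as np, cv2
from cell import get_obs, grab_frame, grip_depth
def P(f):
    R=cv2.Rodrigues(np.array(f["rvec"],float))[0]; return np.array(f["camera_matrix"],float),R,np.array(f["tvec"],float).ravel()
def back(f,uv,z):
    K,R,t=P(f); d=R.T@np.linalg.inv(K)@np.array([uv[0],uv[1],1.]); c=-R.T@t
    return c+d*(z-c[2])/d[2]
def proj(f,X):
    return cv2.projectPoints(np.array(X,float).reshape(-1,1,3),np.array(f["rvec"],float),np.array(f["tvec"],float),np.array(f["camera_matrix"],float),None)[0].reshape(-1,2)
def save(f,n,crop=None,s=1):
    im=f["image"][:,:,::-1]
    if crop: im=im[crop[1]:crop[3],crop[0]:crop[2]]
    cv2.imwrite(n,cv2.resize(im,None,fx=s,fy=s,interpolation=cv2.INTER_CUBIC))
E
python3 - <<'E'
from h import *
import pickle
o=get_obs(); print(o["t"],o["tcp_pos"],o["orientation"],o["gripper_width"],o["wrist_force"],grip_depth)
for n in("scene","top"):
    f=grab_frame(n); save(f,f"pics/{n}0.png"); pickle.dump(f,open(n+".pkl","wb")); K,R,t=P(f); print(n,-R.T@t,R[2])
E
```

```text
0.0 [ 186.23713389 -622.09994687  230.27915902] [[ 2.86844569e-01 -9.57976937e-01 -6.17583213e-04]
 [-9.57975242e-01 -2.86845224e-01  1.80369950e-03]
 [-1.90505331e-03  7.42480238e-05 -9.99998183e-01]] 85.3266438530068 [ 0.09349636 -0.08384048 -0.35417573] 18.700000000000003
scene [1118.9120924  -376.31276986 1191.68796569] [-0.41271101  0.28988734 -0.86350156]
top [ 434.55614129   15.50637371 1386.55327993] [ 0.11056439  0.00524045 -0.99385515]
```

View pics/scene0.png

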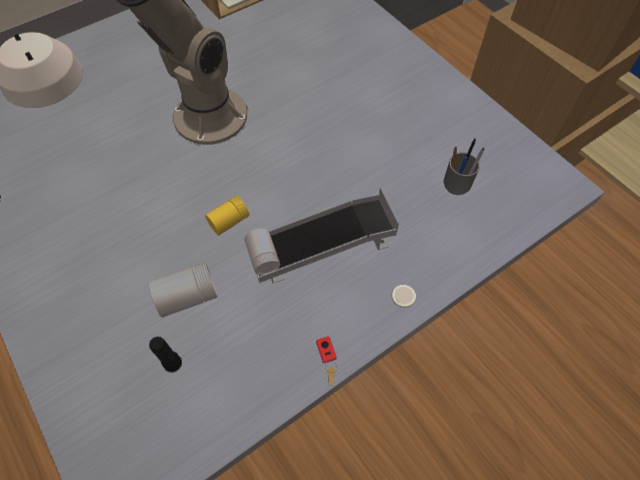

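View pics/top0.png

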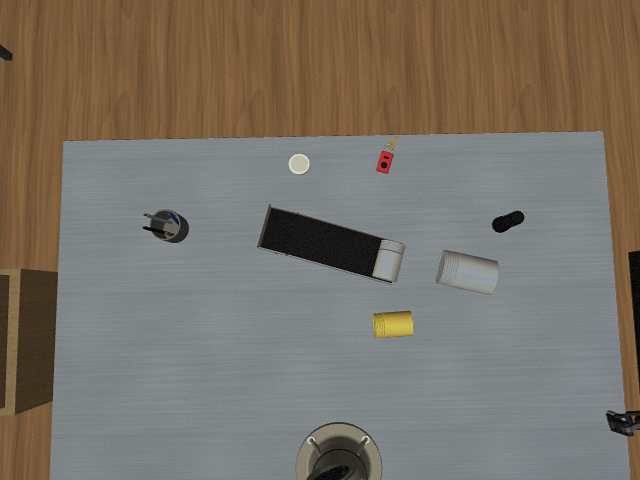

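Run:
```python
from h import *
import pickle
f=pickle.load(open("top.pkl","rb")); save(f,"pics/topc.png",(250,190,420,300),4.7)
f=pickle.load(open("scene.pkl","rb")); save(f,"pics/scenec.png",(235,180,405,290),4.7)
```

```text
(no output)
```

View pics/topc.png

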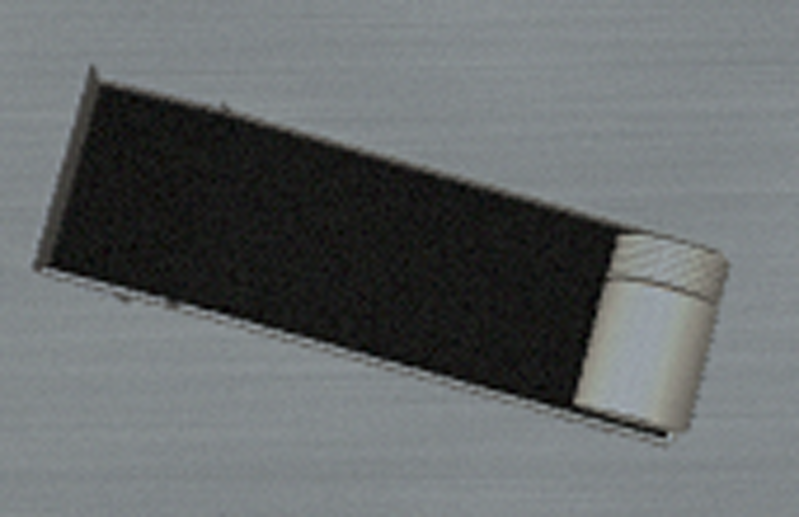

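View pics/scenec.png

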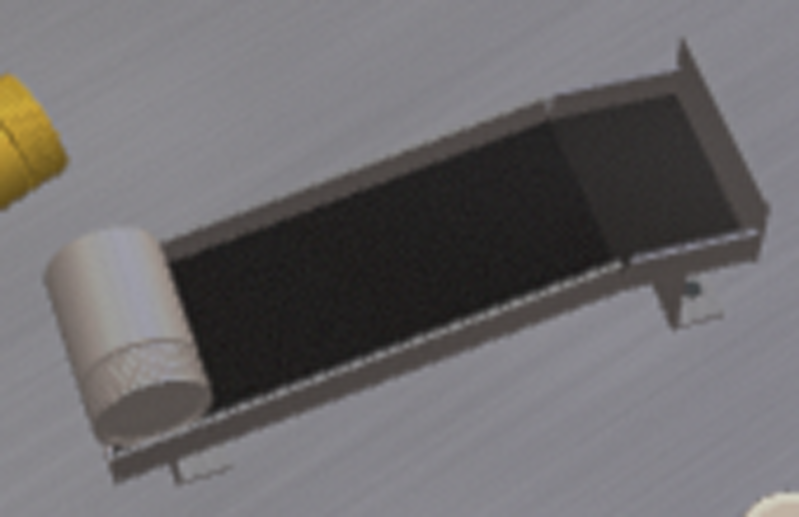

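The candidates in the top view are:
- yellow canister at (393,324)
- large grey canister at (467,271)
- small grey canister at (389,260), lying in the gutter

The one meant is the small grey one: it isn't yellow and it's the smaller of the two greys. The crop shows it at the low end, to the right in the top view. The end plate is at the upper left, with its corners at crop (93,68) and (38,268). Next I fit the rack pose.

```bash
cat >> h.py <<'E'
def rw(p,X):
    c,s=np.cos(p[2]),np.sin(p[2]); X=np.atleast_2d(np.array(X,float))
    return np.c_[p[0]+c*X[:,0]-s*X[:,1], p[1]+s*X[:,0]+c*X[:,1], X[:,2]]
E
python3 - <<'E'
from h import *
import pickle
from scipy.optimize import least_squares
T=pickle.load(open("top.pkl","rb"));S=pickle.load(open("scene.pkl","rb"))
a=lambda uv,o:(np.array(uv,float)/4.7+o)
uT=a([(93,68),(38,268)],(250,190)); XT=[(57,176.5,109),(-57,176.5,109)]
uS=a([(682,38),(768,210),(548,122),(622,262),(675,95)],(235,180)); XS=[(-57,176.5,109),(57,176.5,109),(-54,100,69),(56,100,91),(-54,175,59)]
# low end of flange top, top view
uT=np.r_[uT,a([(668,438)],(250,190))]; XT+=[(-56,-181,52)]
print(back(T,uT[0],109),back(T,uT[1],109),back(S,uS[0],109),back(S,uS[1],109))
r=lambda p:np.r_[proj(T,rw(p,XT))-uT,proj(S,rw(p,XS))-uS].ravel()
q=least_squares(r,[550,0,0.27]); p=q.x; print(p,np.round(q.fun.reshape(-1,2),1)); np.save("p.npy",p)
# canister ends: silhouette top line check
can=rw(p,[(-48,-157,66),(48,-157,66),(0,-157,98)]); print("can",can)
print("can px top crop",(proj(T,can)-(250,190))*4.7,"scene",(proj(S,can)-(235,180))*4.7)
# other things near path
print("yellow",back(T,(393,324),30),"grey",back(T,(467,271),45), "flash",back(T,(500,225),0))
o=get_obs(); R=np.array(o["orientation"]); xa=np.arctan2(R[1,0],R[0,0]); d=(p[2]-xa+np.pi/2)%np.pi-np.pi/2
print("turn",d,d-np.pi,"behind",rw(p,[(0,-230,60)]), "ydir",-np.sin(p[2]),np.cos(p[2]),o["joints"])
E
```

```text
[668.07105814 164.01841902 109.        ] [560.88475369 193.69114413 109.        ] [568.94794103 194.72252496 109.        ] [679.54990716 162.81092219 109.        ]
[ 5.70842622e+02  1.05377567e+01 -2.85339906e-01] [[ 0.1 -2.8]
 [-0.9 -2. ]
 [ 1.1  0.2]
 [-0.4 -1. ]
 [-0.8 -1.5]
 [-0.6 -0.9]
 [ 0.2 -0.2]
 [-0.8 -0.8]]
can [[ 480.59052312 -126.6028958    66.        ]
 [ 572.708862   -153.62532428   66.        ]
 [ 526.64969256 -140.11411004   98.        ]]
can px top crop [[637.0787635  412.42750533]
 [681.49508953 243.3574953 ]
 [666.31986004 323.27641284]] scene [[ 94.39493907 262.6045937 ]
 [144.58958133 415.62507584]
 [112.63463839 307.40022406]]
yellow [ 361.45202802 -146.37344569   30.        ] grey [ 495.32432443 -340.97109296   45.        ] flash [ 620.51286336 -448.05960153    0.        ]
turn 0.9946038840098907 -2.1469887695799024 behind [[ 506.10138757 -210.16243023   60.        ]] ydir 0.281483629994614 0.9595660300599721 [ 1.18102234  0.39911752  0.04504915  1.53776413 -0.01867435  1.20689599
 -0.05073049]
```

```bash
python3 -m creep '[[[0,0,0.0622],[2.0,2.62,0],-0.3],[[0,0,0.0622],[2.0,2.62,0],-0.3],[[0,0,0.0622],[2.0,2.62,0],-0.3],[[0,0,0.0622],[2.0,2.62,0],-0.3],[[0,0,0.0622],[2.0,2.62,0],-0.3],[[0,0,0.0622],[2.0,2.62,0],-0.3],[[0,0,0.0622],[2.0,2.62,0],-0.3],[[0,0,0.0622],[2.0,2.62,0],-0.3],[[0,0,0.0622],[2.0,2.62,0],-0.3],[[0,0,0.0622],[2.0,2.62,0],-0.3],[[0,0,0.0622],[2.0,2.62,0],-0.3],[[0,0,0.0622],[2.0,2.62,0],-0.3],[[0,0,0.0622],[2.0,2.62,0],-0.3],[[0,0,0.0622],[2.0,2.62,0],-0.3],[[0,0,0.0622],[2.0,2.62,0],-0.3],[[0,0,0.0622],[2.0,2.62,0],-0.3],[[0,0,0],[0,0,0],-0.3],[[0,0,0],[0,0,0],-0.3]]'
cat > st.py <<'E'
from h import *
p=np.load("p.npy"); o=get_obs(); d=np.array(o["tcp_pos"])-[p[0],p[1],0]; c,s=np.cos(p[2]),np.sin(p[2])
print("t",round(o["t"],2),"rack xyz",np.round([c*d[0]+s*d[1],-s*d[0]+c*d[1],d[2]],1),"F",np.round(o["wrist_force"],1),"w",round(o["gripper_width"],1),"yawerr",round(np.arctan2(o["orientation"][1][0],o["orientation"][0][0])-p[2],3),"q",np.round(o["joints"],2))
E
python3 st.py
```

```text
t: 1.6
tcp_pos: [507.3, -201.1, 231.0]
orientation: [[0.961, -0.276, -0.0], [-0.276, -0.961, 0.001], [-0.0, -0.001, -1.0]]
wrist_force: [-0.4, -1.1, -0.1]
gripper_width: 29.5
t 1.6 rack xyz [  -1.4 -221.   231. ] F [-0.4 -1.1 -0.1] w 29.5 yawerr 0.005 q [ 0.63  0.23 -0.39  1.78  0.09  1.15 -0.07]
```

```bash
python3 -m creep '[[[0,0,0],[-0.1,-0.5,-2],-0.3],[[0,0,0],[0,0,-2],-0.3],[[0,0,0],[0,0,-2],-0.3],[[0,0,0],[0,0,-2],-0.3],[[0,0,0],[0,0,-2],-0.3],[[0,0,0],[0,0,-2],-0.3],[[0,0,0],[0,0,-1.5],-0.3],[[0,0,0],[0,0,0],-0.3]]'
python3 st.py
python3 - <<'E'
from h import *
f=grab_frame("scene"); save(f,"pics/s2.png",(170,150,330,270),4.9)
E
```

```text
t: 2.27
tcp_pos: [501.5, -209.5, 92.9]
orientation: [[0.959, -0.284, -0.007], [-0.284, -0.959, 0.002], [-0.008, 0.0, -1.0]]
wrist_force: [-0.9, 0.4, 0.6]
gripper_width: 30.2
t 2.27 rack xyz [  -4.6 -230.7   92.9] F [-0.9  0.4  0.6] w 30.2 yawerr -0.002 q [ 0.61  0.38 -0.36  1.92  0.17  0.88 -0.12]
```

View pics/s2.png

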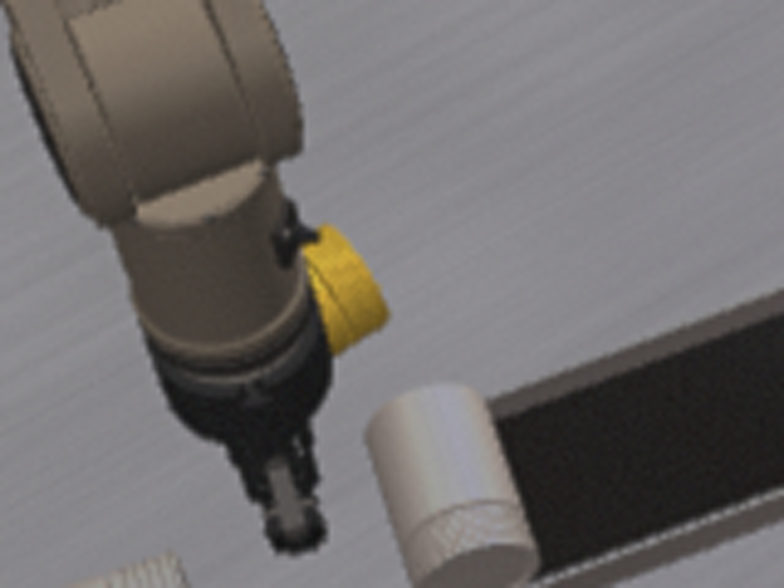

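The crop shows the fingertips at (295,530), clear of the canister's low side at (400,470) and of the big grey canister at the bottom left. Next I descend and close in.

```bash
python3 -m creep '[[[0,0,0],[0.2,0,-1],-0.3],[[0,0,0],[0.2,0,-1],-0.3],[[0,0,0],[0,0,-1],-0.3],[[0,0,0],[0,0,-1],-0.3],[[0,0,0],[0,0,0],-0.3],[[0,0,0],[0.2,0.6,0],-0.3],[[0,0,0],[0.2,0.6,0],-0.3],[[0,0,0],[0.1,0.4,0],-0.3],[[0,0,0],[0,0,0],-0.3],[[0,0,0],[0,0,0],-0.3]]'
python3 st.py
```

```text
t: 3.15
tcp_pos: [514.9, -192.0, 56.8]
orientation: [[0.96, -0.28, 0.001], [-0.28, -0.96, -0.0], [0.001, 0.0, -1.0]]
wrist_force: [0.2, -0.0, -0.2]
gripper_width: 29.9
t 3.15 rack xyz [   3.3 -210.1   56.8] F [ 0.2 -0.  -0.2] w 29.9 yawerr 0.002 q [ 0.57  0.44 -0.35  1.94  0.21  0.8  -0.19]
```

```bash
python3 -m creep '[[[0,0,0],[0.06,0.2,-0.1],-0.3],[[0,0,0],[0.06,0.2,-0.1],-0.3],[[0,0,0],[0.06,0.2,-0.1],-0.3],[[0,0,0],[0.06,0.2,0],-0.3],[[0,0,0],[0.06,0.2,0],-0.3],[[0,0,0],[0.09,0.29,0.04],-0.3],[[0,0,0],[0.09,0.29,0.04],-0.3],[[0,0,0],[0.09,0.29,0.04],-0.3],[[0,0,0],[0.09,0.29,0.04],-0.3],[[0,0,0],[0.09,0.29,0.04],-0.3],[[0,0,0],[0.09,0.29,0.04],-0.3],[[0,0,0],[0.09,0.29,0.04],-0.3],[[0,0,0],[0.09,0.29,0.04],-0.3]]'
python3 st.py
python3 - <<'E'
from h import *
f=grab_frame("scene"); save(f,"pics/s3.png",(190,170,350,290),4.9)
E
```

```text
t: 4.23
tcp_pos: [524.7, -159.1, 56.6]
orientation: [[0.96, -0.281, 0.0], [-0.281, -0.96, -0.0], [0.0, 0.0, -1.0]]
wrist_force: [-0.9, -1.0, -0.1]
gripper_width: 29.9
t 4.23 rack xyz [   3.4 -175.7   56.6] F [-0.9 -1.  -0.1] w 29.9 yawerr 0.001 q [ 0.51  0.44 -0.36  1.94  0.21  0.8  -0.25]
```

View pics/s3.png

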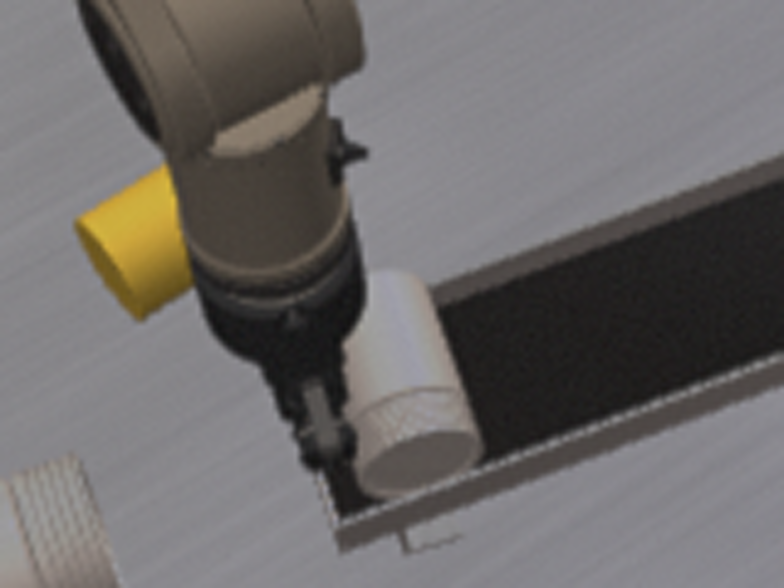

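The canister is off the lip and square to the gutter, with the fingertips at crop (325,445) behind its middle. Contact force is about 1 N, so I carry on up the slope.

```bash
python3 -m creep '[[[0,0,0],[0.11,0.38,0.056],-0.3],[[0,0,0],[0.11,0.38,0.056],-0.3],[[0,0,0],[0.11,0.38,0.056],-0.3],[[0,0,0],[0.11,0.38,0.056],-0.3],[[0,0,0],[0.11,0.38,0.056],-0.3],[[0,0,0],[0.11,0.38,0.056],-0.3],[[0,0,0],[0.11,0.38,0.056],-0.3],[[0,0,0],[0.11,0.38,0.056],-0.3],[[0,0,0],[0.11,0.38,0.056],-0.3],[[0,0,0],[0.11,0.38,0.056],-0.3],[[0,0,0],[0.11,0.38,0.056],-0.3],[[0,0,0],[0.11,0.38,0.056],-0.3],[[0,0,0],[0.11,0.38,0.056],-0.3],[[0,0,0],[0.11,0.38,0.056],-0.3],[[0,0,0],[0.11,0.38,0.056],-0.3],[[0,0,0],[0.11,0.38,0.056],-0.3],[[0,0,0],[0.11,0.38,0.056],-0.3],[[0,0,0],[0.11,0.38,0.056],-0.3],[[0,0,0],[0.11,0.38,0.056],-0.3],[[0,0,0],[0.11,0.38,0.056],-0.3]]'
python3 st.py
```

```text
t: 5.95
tcp_pos: [546.7, -83.0, 67.8]
orientation: [[0.96, -0.281, 0.0], [-0.281, -0.96, -0.0], [0.0, 0.0, -1.0]]
wrist_force: [-1.0, -0.6, 0.3]
gripper_width: 29.8
t 5.95 rack xyz [  3.1 -96.5  67.8] F [-1.  -0.6  0.3] w 29.8 yawerr 0.001 q [ 0.38  0.43 -0.38  1.92  0.21  0.83 -0.4 ]
```

```bash
python3 -m creep '[[[0,0,0],[0.11,0.38,0.056],-0.3],[[0,0,0],[0.11,0.38,0.056],-0.3],[[0,0,0],[0.11,0.38,0.056],-0.3],[[0,0,0],[0.11,0.38,0.056],-0.3],[[0,0,0],[0.11,0.38,0.056],-0.3],[[0,0,0],[0.11,0.38,0.056],-0.3],[[0,0,0],[0.11,0.38,0.056],-0.3],[[0,0,0],[0.11,0.38,0.056],-0.3],[[0,0,0],[0.11,0.38,0.056],-0.3],[[0,0,0],[0.11,0.38,0.056],-0.3],[[0,0,0],[0.11,0.38,0.056],-0.3],[[0,0,0],[0.11,0.38,0.056],-0.3],[[0,0,0],[0.11,0.38,0.056],-0.3],[[0,0,0],[0.11,0.38,0.056],-0.3],[[0,0,0],[0.11,0.38,0.056],-0.3],[[0,0,0],[0.11,0.38,0.056],-0.3],[[0,0,0],[0.11,0.38,0.056],-0.3],[[0,0,0],[0.11,0.38,0.056],-0.3],[[0,0,0],[0.11,0.38,0.056],-0.3],[[0,0,0],[0.11,0.38,0.056],-0.3]]'
python3 st.py
python3 - <<'E'
from h import *
f=grab_frame("scene"); save(f,"pics/s4.png",(240,160,400,280),4.9)
E
```

```text
t: 7.62
tcp_pos: [568.7, -7.0, 79.0]
orientation: [[0.96, -0.281, 0.0], [-0.281, -0.96, -0.0], [0.0, 0.0, -1.0]]
wrist_force: [-0.2, -0.7, 0.5]
gripper_width: 30.0
t 7.62 rack xyz [  2.9 -17.4  79. ] F [-0.2 -0.7  0.5] w 30.0 yawerr 0.001 q [ 0.26  0.44 -0.4   1.87  0.22  0.87 -0.54]
```

View pics/s4.png

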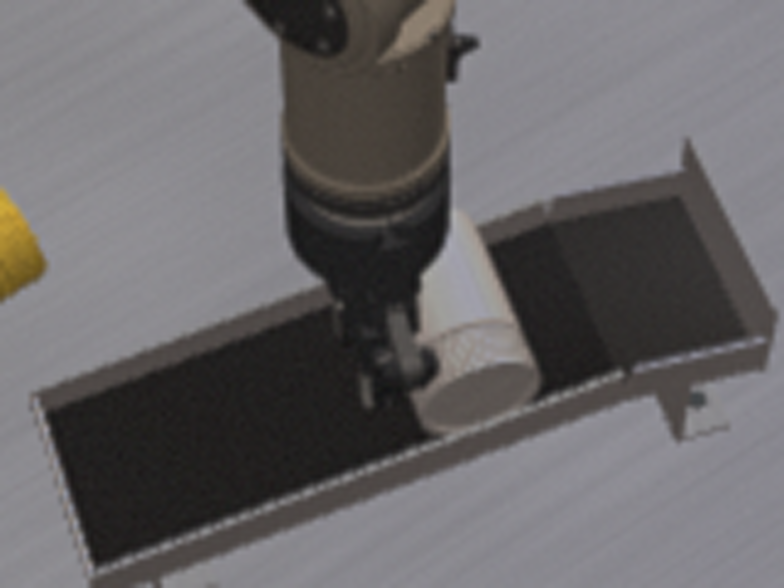

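The canister sits squarely at about crop (470,340), and the fold runs from (548,210) to (625,372). The fingertips are in contact. I keep going and slow down near the fold.

```bash
python3 -m creep '[[[0,0,0],[0.11,0.38,0.056],-0.3],[[0,0,0],[0.11,0.38,0.056],-0.3],[[0,0,0],[0.11,0.38,0.056],-0.3],[[0,0,0],[0.11,0.38,0.056],-0.3],[[0,0,0],[0.11,0.38,0.056],-0.3],[[0,0,0],[0.11,0.38,0.056],-0.3],[[0,0,0],[0.11,0.38,0.056],-0.3],[[0,0,0],[0.11,0.38,0.056],-0.3],[[0,0,0],[0.11,0.38,0.056],-0.3],[[0,0,0],[0.11,0.38,0.056],-0.3],[[0,0,0],[0.11,0.38,0.056],-0.3],[[0,0,0],[0.11,0.38,0.056],-0.3],[[0,0,0],[0.08,0.29,0.04],-0.3],[[0,0,0],[0.08,0.29,0.04],-0.3],[[0,0,0],[0.06,0.19,0.028],-0.3],[[0,0,0],[0.06,0.19,0.028],-0.3],[[0,0,0],[0.06,0.19,0.028],-0.3],[[0,0,0],[0.06,0.19,0.028],-0.3],[[0,0,0],[0.06,0.19,0.028],-0.3],[[0,0,0],[0.06,0.19,0.028],-0.3]]'
python3 st.py
```

```text
t: 9.33
tcp_pos: [587.1, 55.5, 88.2]
orientation: [[0.96, -0.281, 0.0], [-0.281, -0.96, -0.0], [0.0, 0.0, -1.0]]
wrist_force: [-0.5, -1.4, 1.5]
gripper_width: 30.3
t 9.33 rack xyz [ 2.9 47.7 88.2] F [-0.5 -1.4  1.5] w 30.3 yawerr 0.0 q [ 0.16  0.46 -0.42  1.82  0.23  0.91 -0.65]
```

```bash
python3 -m creep '[[[0,0,0],[0.06,0.19,0.028],-0.3],[[0,0,0],[0.06,0.19,0.02],-0.3],[[0,0,0],[0.06,0.19,0.02],-0.3],[[0,0,0],[0.06,0.19,0.02],-0.3],[[0,0,0],[0.06,0.19,0.01],-0.3],[[0,0,0],[0.06,0.19,0.01],-0.3],[[0,0,0],[0.06,0.19,0],-0.3],[[0,0,0],[0.06,0.19,0],-0.3],[[0,0,0],[0.06,0.19,0],-0.3],[[0,0,0],[0.06,0.19,0],-0.3],[[0,0,0],[0,0,0],-0.3],[[0,0,0],[0,0,0],-0.3]]'
python3 st.py
python3 - <<'E'
from h import *
f=grab_frame("scene"); save(f,"pics/s5.png",(260,150,420,270),4.9)
E
```

```text
t: 10.33
tcp_pos: [593.0, 74.6, 89.2]
orientation: [[0.96, -0.281, 0.0], [-0.281, -0.96, -0.0], [0.0, -0.0, -1.0]]
wrist_force: [-0.1, 0.5, 0.5]
gripper_width: 29.5
t 10.33 rack xyz [ 3.3 67.7 89.2] F [-0.1  0.5  0.5] w 29.5 yawerr 0.001 q [ 0.13  0.47 -0.42  1.8   0.23  0.92 -0.68]
```

View pics/s5.png

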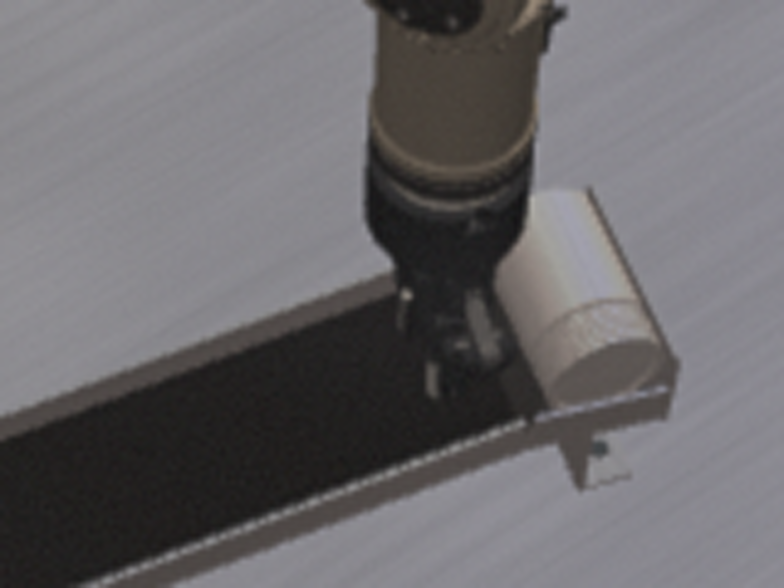

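The canister, now at crop (600,300), has rolled past the fold and lies against the end plate, with a gap to the fingertips. I back off and lift away.

```bash
python3 -m creep '[[[0,0,0],[-0.2,-0.7,0.1],-0.3],[[0,0,0],[-0.3,-1,0.2],-0.3],[[0,0,0],[-0.3,-1,0.5],-0.3],[[0,0,0],[-0.3,-1,1.5],-0.3],[[0,0,0],[0,0,2],-0.3],[[0,0,0],[0,0,2],-0.3],[[0,0,0],[0,0,2],-0.3],[[0,0,0],[0,0,2],-0.3],[[0,0,0],[-1,-2,2],-0.3],[[0,0,0],[-1,-2,2],-0.3],[[0,0,0],[-1,-2,1],-0.3],[[0,0,0],[-1,-2,0],-0.3],[[0,0,0],[-1,-2,0],-0.3],[[0,0,0],[-1,-2,0],-0.3],[[0,0,0],[0,0,0],-0.3],[[0,0,0],[0,0,0],-0.3],[[0,0,0],[0,0,0],-0.3],[[0,0,0],[0,0,0],-0.3],[[0,0,0],[0,0,0],-0.3],[[0,0,0],[0,0,0],-0.3]]'
python3 st.py
python3 - <<'E'
from h import *
p=np.load("p.npy"); f=grab_frame("scene"); save(f,"pics/s6.png")
print("expected seat ends px",proj(f,rw(p,[(-48,143,96),(48,143,96)])))
E
```

```text
t: 12.05
tcp_pos: [522.2, -81.6, 242.2]
orientation: [[0.96, -0.279, 0.0], [-0.279, -0.96, 0.0], [-0.0, -0.0, -1.0]]
wrist_force: [-0.3, -0.3, -0.8]
gripper_width: 29.9
t 12.05 rack xyz [ -20.7 -102.1  242.2] F [-0.3 -0.3 -0.8] w 29.9 yawerr 0.002 q [ 0.41  0.19 -0.39  1.8   0.08  1.17 -0.28]
expected seat ends px [[368.30061941 196.34118588]
 [382.83243361 226.9127107 ]]
```

View pics/s6.png

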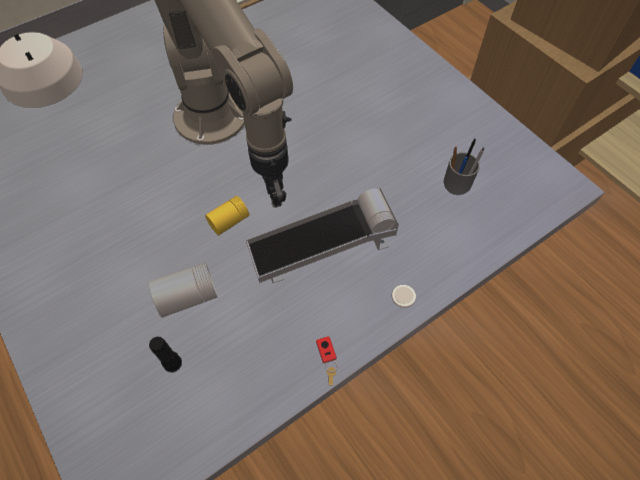

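The canister rests in the dip against the end plate at about (377,210); the fit puts the seat at (375,212). The hand is clear, and everything else is where it was in the first picture. I hand in.

```bash
python3 -c "
from cell import sign_off; print(sign_off())"
```

```text
the job is handed in; nothing more can be done
None
```

I pushed the small grey canister up the gutter with the half-closed fingertips, slowly, and slowed further near the fold. It went over and rolled into the dip by itself. I then backed the hand off, raised it clear and handed in at about 12 s of the 40 s allowed.

- **Canister:** the last picture, 1.7 s after I began backing off, shows it against the end plate at about (377,210). The fitted seat is at (375,212).
- **Forces:** wrist force was about 2 N or less at every reading. I read it only at the end of each move.
- **Other things:** by eye, the flashlight, cup, fob, disc, yellow canister and large grey canister look unmoved from the first picture.
- **Disagreement:** the two cameras differed by 8–11 mm on the end plate's corners, more than the stated 2 mm calibration. The rack fit was therefore only good to about 5 mm, which was enough for this push.

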